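Sweep the used lancets into the tray

TASK

Clear up after the blood-sugar check: sweep the three used lancets over the desk, through the open side of the low steel tray, so that all three lie well inside it, clear of the open edge. Only push them along the desk with your fingers: they must not be picked up or lifted. Leave the strip vial (standing), the meter, the lancing pen and the open case standing or lying as they are.

Things in the scene. Friction and masses are not known exactly. Their poses are not given: they have to be found in the camera images.
- tray: low steel tray fixed to the desk: three upright walls 28 mm high and 4 mm thick round a floor 110 mm (x) by 160 mm (y) inside. The fourth side, at +x of its frame, is open with no lip, and its sheet floor is flush with the desk, so that parts slide straight in. Origin at the middle of the floor, at desk height: back wall's inner face at x = -55 mm, open edge at x = +55 mm, side walls' inner faces at y = +-80 mm. Position and yaw vary
- lancet1: used single-use lancet lying on the desk: white ribbed plastic block 28 x 14 x 14 mm with a grey round nose 11 mm across, 40 mm long in all, 12 g, slides freely. Origin at its centre, 7 mm above the desk; x along its length towards the nose. The three lancets are alike; at the start all lie in front of the tray's open mouth, this one towards the tray's -y side
- lancet2: used single-use lancet lying on the desk: white ribbed plastic block 28 x 14 x 14 mm with a grey round nose 11 mm across, 40 mm long in all, 12 g, slides freely. Origin at its centre, 7 mm above the desk; x along its length towards the nose. The three lancets are alike; at the start all lie in front of the tray's open mouth, this one near the middle
- lancet3: used single-use lancet lying on the desk: white ribbed plastic block 28 x 14 x 14 mm with a grey round nose 11 mm across, 40 mm long in all, 12 g, slides freely. Origin at its centre, 7 mm above the desk; x along its length towards the nose. The three lancets are alike; at the start all lie in front of the tray's open mouth, this one towards the tray's +y side, farther out than the side wall
- vial: test-strip vial, white plastic with a grey cap, standing upright between lancet2 and lancet3: 28 mm across, 46 mm high, 30 g, tips easily. Origin at the centre of its underside. Leave alone
- meter: black blood-sugar meter lying flat to the -y side of the lancets: 96 mm (x) x 56 mm (y) x 20 mm high. Origin at the centre of its underside. Leave alone
- pen: grey lancing pen lying on the desk beyond the lancets: 99 mm long (x, from -50 to +49 mm), 17 mm wide and high. Origin 50 mm from its blunt end, at desk height. Leave alone
- case: open hard black meter case lying to the +y side of the lancets: two shallow trays side by side, bottom shell 150 mm (x) x 100 mm (y) x 28 mm high centred on the origin, and the lid 150 x 100 x 18 mm centred 104 mm to its +y. Origin under the bottom shell's centre. Leave alone

How it is judged:
By the outcome, as a careful person would: the job done as asked, in the order asked, and still so for the second after the job is handed in, with the robot touching nothing.
It also fails if it takes over 72 s, if anything falls off the work surface, if the arm or the gripper's body presses on something with over 40 N, if the wrist force passes 120 N, or if a joint passes its speed limit or range.

ROBOT

A 6-joint arm with a two-finger parallel gripper is mounted at the origin on the work surface. World frame = base frame: x ahead of the robot, y to its left, z up, the work surface at z = 0. Lengths are in m, angles in rad, forces in N, time in s.
With the tool pointing down it reaches from about 0.25 to 0.85 m from the base axis. Payload 12.5 kg.
Tool frame: the origin (TCP) lies midway between the tips of the shut fingers; the grasp point (between the pads) lies 19 mm behind it; z points along the fingers, y is the direction in which the jaws open and shut (so a half turn about z gives the same grasp; the last joint's range is limited). The gripper opens to 93 mm and grips with 3 to 60 N. Pads are 15 mm wide; open, the fingers measure 128 mm over their backs; the gripper's body (75 mm by 188 mm) begins 65 mm behind the grasp point.
Start: joints at [-1.424, 0.351, 1.652, -0, 1.139, -0.085], TCP at [0.126, -0.535, 0.219] pointing down, gripper open.
Joint ranges: [-2.75, 2.75], [-0.79, 2.1], [0.01, 2.65], [-1.57, 4.71], [0.07, 3.14], [-2.87, 2.87]. Speed limits (rad/s): [2.22, 2.22, 2.79, 3.14, 3.14, 3.14].

INTERFACE

Orientations are given as a unit quaternion [x, y, z, w].
In Python, from workcell import status, cams, close_job gives the robot as it stands.
- The arm moves only by the tool arm_command, never from a script. Its argument "motion" is one flat list of numbers, 7 for each row, row after row: the gripper's target within -1 to 1 (shut at 1, half-way at 0, fully open at -1), then the shift along the tool's x, y, z in m, then the turn, a rotation vector about the tool's x, y, z in units of 5 degrees (1.0 is 5 degrees). In form: [fingers, x, y, z, wx, wy, wz, fingers, x, y, z, wx, wy, wz, ...]. A call has 1 to 12 rows; each row shifts and turns the commanded pose from where the row before left it, along the tool's axes as they then stand; what a row does not reach is not made up. A row lasts 1/8 s, in which the tool goes at most 62.5 mm and 10.7 degrees, less where a joint would pass 70% of its speed; a pose out of reach is approached as far as the arm can. A call with a gripper value outside its range is refused whole. The fingers move at their own pace and stop on an object; the grip force is fixed at half the most. Time passes only in rows, so rows that do not move let the fingers close. It gives the time, the measured TCP pose, the force and the opening at its end, in the units of the state.
- status.read_state(): the state, without advancing time (a new reading comes with each control period).
- cams.camera(name): name is "side" or "top"; returns (picture, depth): 400x640x3 uint8, red, green, blue; 400x640 float32, m along the optical axis (not along the pixel's ray), 0 where there is no reading.
- cams.camera_params(name): a dict with "fovy" (degrees; the focal length in pixels is half the picture's height over the tangent of half this angle, whatever the lens; pixels are square), "cx", "cy" (the principal point, pixels), "T" (4x4, takes a point from camera to world coordinates). Camera axes: x right, y down, z forward; pixel columns grow to the right and rows downward; lengths in m; the calibration is good to about 2 mm. A picture is of the moment at which its call begins. camera_params takes no time and is no camera call.
- close_job(): hands the job in, once; it reports no verdict.
The state is a dict: "t": time; "joint_positions": joint angles; "qd": joint speeds; "effort": joint torques, N m; "ee_pos": TCP position; "eef_rot": TCP orientation; "wrist_force": force on the tool from outside, world axes, zero at the start; "wrist_torque": the same for the moment, N m; "width": opening from 0.0 (shut) to 1.0 (fully open).
Only numpy, scipy, OpenCV 4.12 (cv2) and the standard library are available. Lean on these libraries where they do the work, as an engineer would, in place of code of your own. Each camera call takes 0.05 s, during which the arm holds its last target. There are 200 camera calls.

## Working session

There is one attempt and no reset: what is moved stays moved. The work goes in short steps, Python scripts to look and compute and a tool call to move; the robot and the scene stay as the last step left them, time stands still between calls to the robot, and variables do not carry over. Pictures are saved under pics/ and viewed, about 8 in all and at most 12, crops included, and the job is handed in when it is done.

Besides the shell and the picture viewer there is one more tool, called after "Emit:" in YAML: its name, and indented under it one key for each argument. arm_command: Moves the arm, as the interface text tells. Its arguments: {"type":"object","properties":{"motion":{"type":"array","items":{"type":"number"}}},"required":["motion"]}

```bash
mkdir -p pics
python3 - <<'E'
from workcell import status,cams
import cv2,numpy as np
for n in("top","side"):
    im,d=cams.camera(n);p=cams.camera_params(n);print(n,p)
    cv2.imwrite(f"pics/{n}0.png",im[:,:,::-1]);np.savez(f"{n}0.npz",im=im,d=d,**p)
print(status.read_state())
E
```

```text
top {'fovy': 52.94565010038377, 'cx': 317.00652384145894, 'cy': 191.07654378773813, 'T': array([[-0.0039984 , -0.99594294,  0.08989817,  0.53720604],
       [-0.99993473,  0.00494414,  0.01029989,  0.07713886],
       [-0.01070257, -0.08985112, -0.9958977 ,  1.11293046],
       [ 0.        ,  0.        ,  0.        ,  1.        ]])}
side {'fovy': 57.364029893558886, 'cx': 323.0776025281637, 'cy': 199.82075648774503, 'T': array([[ 0.99989543,  0.00981985,  0.01061617,  0.59192879],
       [-0.00106003, -0.68235945,  0.73101605, -0.61391243],
       [ 0.01442251, -0.73095086, -0.68227768,  0.68348263],
       [ 0.        ,  0.        ,  0.        ,  1.        ]])}
{'t': 0.1, 'joint_positions': array([-1.42359930e+00,  3.51200552e-01,  1.65235715e+00, -4.13387309e-05,
        1.13908842e+00, -8.45861496e-02]), 'qd': array([ 0.00133868, -0.00035951, -0.00346183, -0.00076276, -0.00099817,
       -0.00114909]), 'effort': array([ 5.23118233e-04, -4.98027527e+01, -2.85703629e+01,  7.00470828e-02,
        2.38831487e-02, -5.92880770e-05]), 'ee_pos': array([ 0.12631908, -0.53498066,  0.21814641]), 'eef_rot': array([ 9.93290944e-01,  1.15640924e-01, -3.52462102e-05, -5.25889033e-04]), 'wrist_force': array([-1.30540442, -0.81059263,  0.2504682 ]), 'wrist_torque': array([0.00490282, 0.03415341, 0.03370458]), 'width': 0.9992638267894798}
```

View pics/top0.png

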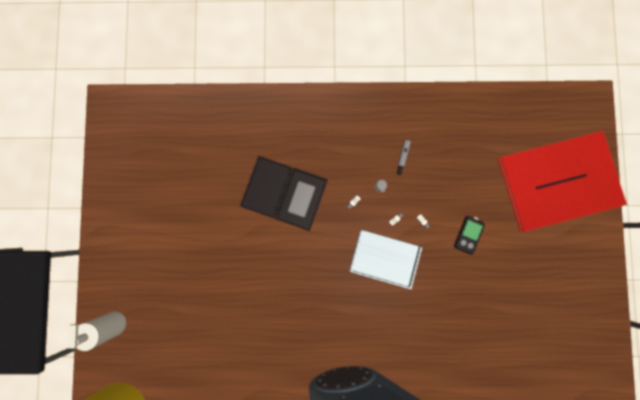

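View pics/side0.png

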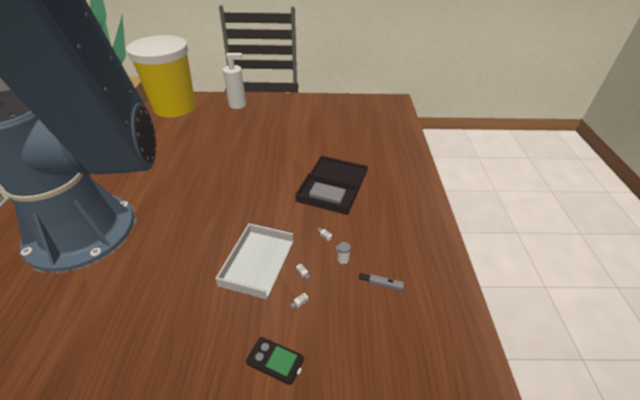

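Top: the tray is at about (386,259) with its mouth facing up (+x). The lancets are at (422,220), (396,219) and (354,201), the vial at (381,186), the pen at (404,157), the meter at (469,234) and the case at (285,193). The side view shows the same layout.

```bash
cat > h.py <<'E'
import numpy as np,cv2
from workcell import cams
def ray(p,u,v,z):
    f=200/np.tan(np.radians(float(p['fovy']))/2);T=np.array(p['T'])
    d=T[:3,:3]@np.array([(u-p['cx'])/f,(v-p['cy'])/f,1]);o=T[:3,3]
    return (o+d*(z-o[2])/d[2])[:2]
def proj(p,P):
    f=200/np.tan(np.radians(float(p['fovy']))/2);T=np.array(p['T'])
    c=T[:3,:3].T@(np.array(P)-T[:3,3]);return c[0]/c[2]*f+p['cx'],c[1]/c[2]*f+p['cy']
def white(im,p,z,lo=130,amin=8,amax=20000):
    h=cv2.cvtColor(im,cv2.COLOR_RGB2HSV)
    m=((h[...,2]>lo)&(h[...,1]<70)).astype(np.uint8)
    n,l,s,c=cv2.connectedComponentsWithStats(m)
    out=[]
    for i in range(1,n):
        if not amin<=s[i,4]<=amax: continue
        xy=ray(p,*c[i],z)
        if not(.3<xy[0]<.8 and -.25<xy[1]<.3): continue
        ys,xs=np.nonzero(l==i)
        W=np.array([ray(p,a,b,z) for a,b in zip(xs,ys)])
        r=cv2.minAreaRect(W.astype(np.float32)*1000)
        out.append((c[i].round(1),int(s[i,4]),xy.round(4),r))
    return out
E
python3 - <<'E'
from h import *
for n in("top","side"):
    q=np.load(n+"0.npz")
    print(n)
    for o in white(q['im'],q,.010): print(o[0],o[1],o[2],"rect c",np.round(o[3][0]),"sz",np.round(o[3][1]),"ang",round(o[3][2]), "corners",cv2.boxPoints(o[3]).round().tolist() if o[1]>500 else '')
a=np.load("top0.npz")['im'][120:310,230:500];b=np.load("side0.npz")['im'][150:390,200:420]
cv2.imwrite("pics/c1.png",cv2.resize(a,None,fx=2.9,fy=2.9,interpolation=cv2.INTER_CUBIC)[:,:,::-1])
cv2.imwrite("pics/c2.png",cv2.resize(b,None,fx=2.5,fy=2.5,interpolation=cv2.INTER_CUBIC)[:,:,::-1])
E
```

```text
top
[407.1 143.9] 28 [ 0.7672 -0.1624] rect c [ 767. -162.] sz [11. 17.] ang 89 corners 
[403.3 158.5] 55 [ 0.7261 -0.1509] rect c [ 726. -151.] sz [12. 34.] ang 73 corners 
[381.8 185. ] 87 [ 0.6528 -0.09  ] rect c [651. -89.] sz [25. 31.] ang 89 corners 
[301.3 198.8] 488 [0.6155 0.1318] rect c [616. 132.] sz [44. 85.] ang 70 corners 
[354.4 200.8] 75 [ 0.6094 -0.0141] rect c [608. -12.] sz [16. 37.] ang 45 corners 
[394.9 219.4] 76 [ 0.5579 -0.1241] rect c [ 559. -126.] sz [17. 37.] ang 44 corners 
[422.1 220.2] 77 [ 0.5555 -0.1984] rect c [ 554. -200.] sz [40. 16.] ang 44 corners 
[385.6 259.1] 2924 [ 0.4507 -0.0967] rect c [451. -97.] sz [177. 121.] ang 74 corners [[368.0, -165.0], [484.0, -199.0], [534.0, -28.0], [418.0, 5.0]]
side
[327.2 191.4] 326 [0.6138 0.142 ] rect c [613. 143.] sz [44. 85.] ang 70 corners 
[256.3 260.9] 3531 [ 0.4497 -0.0987] rect c [449. -88.] sz [191. 129.] ang 74 corners [[360.0, -162.0], [484.0, -198.0], [537.0, -14.0], [413.0, 22.0]]
[325.3 233.6] 93 [ 0.6078 -0.014 ] rect c [607. -13.] sz [22. 45.] ang 42 corners 
[343.7 245.9] 79 [ 0.6513 -0.0526] rect c [651. -52.] sz [25. 24.] ang 51 corners 
[343.2 257.6] 113 [ 0.6487 -0.0874] rect c [650. -87.] sz [33. 26.] ang 88 corners 
[301.9 269.8] 100 [ 0.5548 -0.1224] rect c [ 556. -123.] sz [18. 39.] ang 33 corners 
[386.1 280.9] 127 [ 0.74   -0.1505] rect c [ 741. -150.] sz [13. 69.] ang 74 corners 
[300.  299.4] 130 [ 0.5539 -0.1978] rect c [ 553. -199.] sz [38. 20.] ang 43 corners
```

View pics/c1.png

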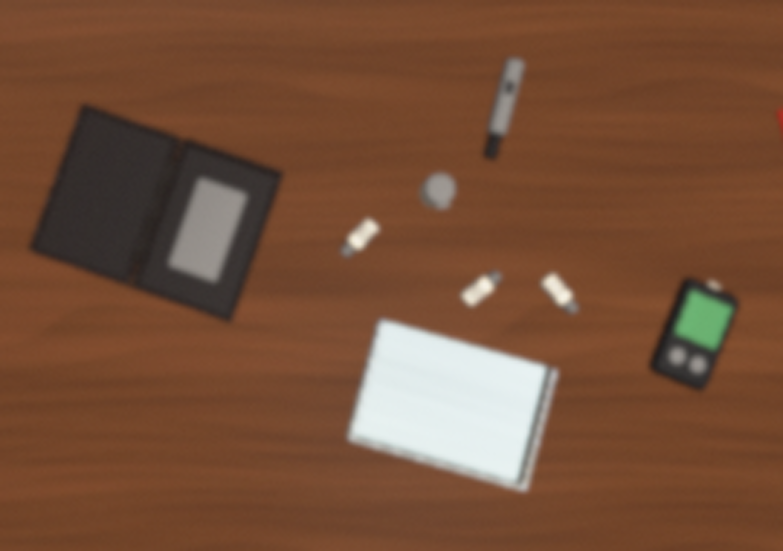

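View pics/c2.png

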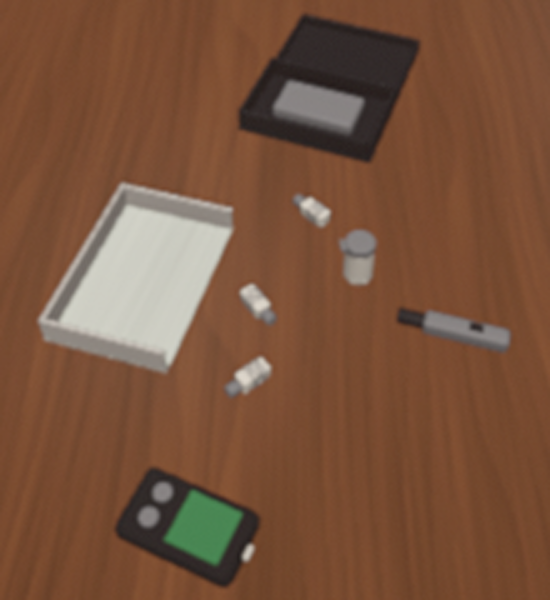

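The crops show the tray open towards +x, slightly right in the image. Lancets 1 and 2 sit in front of the mouth, lancet 3 is beyond the +y wall line, and the vial is about 80 mm away from lancet 3.

```bash
cat >> h.py <<'E'
def loc(p,C,y):
    c,s=np.cos(y),np.sin(y);return (np.array([[c,s],[-s,c]])@(np.array(p)-C))
E
python3 - <<'E'
from h import *
t=np.load("top0.npz");s=np.load("side0.npz")
o=[]
for q,pts,off,k in((t,[(380,320),(555,370),(527,490),(348,440)],(230,120),2.9),(s,[(233,208),(165,357),(43,322),(123,185)],(200,150),2.5)):
    W=np.array([ray(q,u/k+off[0],v/k+off[1],.028) for u,v in pts]);o.append(W);print((W*1000).round())
W=sum(o)/2
d=W[0]-W[1]+W[3]-W[2];yaw=np.arctan2(-d[0],d[1]);ux=np.array([np.cos(yaw),np.sin(yaw)])
C=W.mean(0)+ux*.002 # outer box -59..55
print("yaw",np.degrees(yaw),"C",C, [np.linalg.norm(W[i]-W[(i+1)%4]).round(3) for i in range(4)])
for n,p in dict(L1=(.5545,-.1985),L2=(.558,-.1245),L3=(.608,-.013),vial=(.650,-.088),caseNear=(.535,.085)).items(): print(n,loc(p,C,yaw).round(3))
for n,(q,off,k,a) in {}.items(): pass
# case corners, meter corners, vial cap, pen blunt end from top crop
for n,u,v,z in(("case",280,173,.028),("case",230,320,.028),("meter",687,280,.02),("meter",652,370,.02),("vialcap",440,188,.046),("pen",490,158,.01),("L3 nose",345,252,.007),("L3 tail",372,224,.007),("L2n",498,275,.007),("L2t",467,301,.007),("L1n",573,308,.007),("L1t",548,279,.007)):
    p=ray(t,u/2.9+230,v/2.9+120,z);print(n,p.round(3),"local",loc(p,C,yaw).round(3))
E
```

```text
[[ 529.  -29.]
 [ 482. -190.]
 [ 374. -161.]
 [ 419.    1.]]
[[ 531.  -30.]
 [ 484. -194.]
 [ 377. -161.]
 [ 421.   -1.]]
yaw -15.760521073278557 C [ 0.45404543 -0.09607942] [np.float64(0.169), np.float64(0.112), np.float64(0.167), np.float64(0.113)]
L1 [ 0.124 -0.071]
L2 [0.108 0.001]
L3 [0.126 0.122]
vial [0.186 0.061]
caseNear [0.029 0.196]
case [0.666 0.062] local [0.161 0.21 ]
case [0.529 0.109] local [0.017 0.218]
meter [ 0.565 -0.317] local [ 0.166 -0.183]
meter [ 0.481 -0.281] local [ 0.077 -0.171]
vialcap [ 0.649 -0.084] local [0.185 0.064]
pen [ 0.682 -0.138] local [0.23  0.021]
L3 nose [0.593 0.001] local [0.107 0.131]
L3 tail [ 0.619 -0.025] local [0.14  0.113]
L2n [ 0.57  -0.144] local [ 0.125 -0.014]
L2t [ 0.546 -0.114] local [0.093 0.008]
L1n [ 0.539 -0.214] local [ 0.114 -0.09 ]
L1t [ 0.566 -0.191] local [ 0.134 -0.061]
```

Emit:
arm_command:
  motion: [0.83,0,0,0,0,0,1.94,0.83,0,0,0,0,0,1.94,0.83,0,0,0,0,0,1.94,0.83,0.035,-0.051,0.01,0,0,0,0.83,0.035,-0.051,0.01,0,0,0,0.83,0.035,-0.051,0.01,0,0,0,0.83,0.035,-0.051,0.01,0,0,0,0.83,0.035,-0.051,0.01,0,0,0,0.83,0.035,-0.051,0.01,0,0,0,0.83,0.035,-0.051,0.01,0,0,0,0.83,0.035,-0.051,0.01,0,0,0,0.83,0.035,-0.051,0.01,0,0,0]

```text
t: 1.6
ee_pos: [0.5548, -0.1788, 0.1283]
eef_rot: [0.99, -0.138, -0.0, -0.0]
wrist_force: [1.2, -1.1, -0.6]
width: 0.086
```

```bash
cat >> h.py <<'E'
C0=np.array([.4540,-.0961]);Y0=np.radians(-15.76)
def st():
    from workcell import status
    from scipy.spatial.transform import Rotation as R
    s=status.read_state();x=R.from_quat(s['eef_rot']).as_matrix()
    print("t",round(s['t'],2),"local mm",(loc(s['ee_pos'][:2],C0,Y0)*1000).round(1),"z",round(s['ee_pos'][2]*1000,1),"toolx rel local deg",round(np.degrees(np.arctan2(x[1,0],x[0,0])-Y0),2),"tilt z",x[:,2].round(3),"F",s['wrist_force'].round(1),"w",round(s['width'],3))
E
python3 -c "
from h import *;st()"
```

```text
t 1.6 local mm [119.4 -52.2] z 128.3 toolx rel local deg -0.05 tilt z [-0.  0. -1.] F [ 1.2 -1.1 -0.6] w 0.086
```

Emit:
arm_command:
  motion: [0.83,0.0155,-0.025,0.015,0,0,0,0.83,0.0155,-0.025,0.015,0,0,0,0.83,0,0,0.04,0,0,0,0.83,0,0,0.034,0,0,0,0.83,0,0,0.015,0,0,0,0.83,0,0,0.005,0,0,0,0.83,0,0,0,0,0,0]

```text
t: 2.48
ee_pos: [0.5974, -0.141, 0.0056]
eef_rot: [0.99, -0.138, 0.0, 0.0]
wrist_force: [0.7, -0.1, 0.3]
width: 0.085
```

```bash
python3 -c "
from h import *;st()
a,_=cams.camera('side');cv2.imwrite('pics/s1.png',cv2.resize(a[130:350,190:440],None,fx=2.5,fy=2.5)[:,:,::-1])"
```

```text
t 2.48 local mm [150.2  -4.2] z 5.6 toolx rel local deg -0.07 tilt z [ 0.001 -0.    -1.   ] F [ 0.7 -0.1  0.3] w 0.085
```

View pics/s1.png

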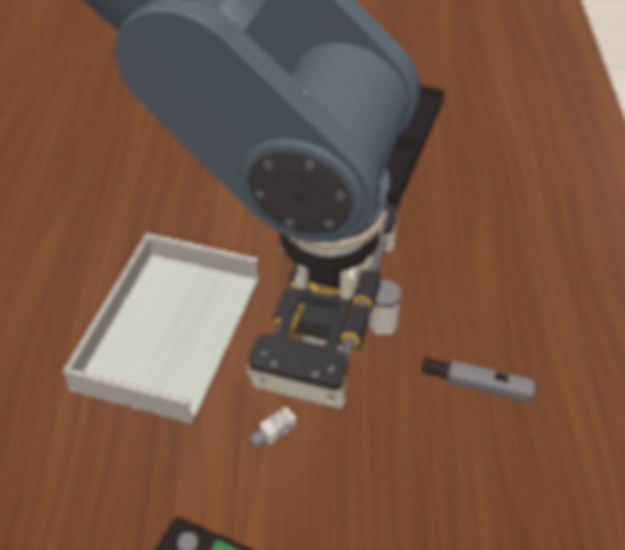

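The view shows lancet 1 and the vial undisturbed, with the fingers down beyond lancet 2. Next is the sweep of lancet 2.

Emit:
arm_command:
  motion: [0.83,-0.012,-0.002,0.001,0,0,0,0.83,-0.012,0,0,0,0,0,0.83,-0.012,0,0,0,0,0,0.83,-0.012,0,0,0,0,0,0.83,-0.012,0,0,0,0,0,0.83,-0.012,0,0,0,0,0,0.83,-0.012,0,0,0,0,0,0.83,-0.012,0,0,0,0,0,0.83,-0.012,0,0,0,0,0,0.83,-0.012,0,0,0,0,0,0.83,-0.01,0,0,0,0,0,0.83,-0.01,0,0,0,0,0]

```text
t: 4.03
ee_pos: [0.4622, -0.1005, 0.0039]
eef_rot: [0.99, -0.138, 0.0, 0.0]
wrist_force: [-0.2, -0.1, -0.2]
width: 0.085
```

```bash
python3 -c "
from h import *;st()"
```

```text
t 4.03 local mm [ 9.1 -2. ] z 3.9 toolx rel local deg -0.06 tilt z [ 0. -0. -1.] F [-0.2 -0.1 -0.2] w 0.085
```

Emit:
arm_command:
  motion: [0.83,0.012,0,0,0,0,0,0.83,0,0,-0.04,0,0,0,0.83,0,0,-0.05,0,0,0,0.83,0,0,0,0,0,-2,0.83,0,0,0,0,0,-2,0.83,0,0,0,0,0,-2,0.83,0,0,0,0,0,-2,0.83,0,0,0,0,0,-2,0.83,0,0,0,0,0,-2,0.83,0,0,0,0,0,-2,0.83,0,0,0,0,0,-2,0.83,0,0,0,0,0,-2]

```text
t: 5.52
ee_pos: [0.4754, -0.1043, 0.0941]
eef_rot: [0.796, 0.605, 0.0, 0.0]
wrist_force: [-0.2, 1.1, -0.0]
width: 0.089
```

```bash
python3 -c "
from h import *;st()
for n in('top','side'):
    a,_=cams.camera(n);print(n)
    p=cams.camera_params(n)
    for o in white(a,p,.007,amax=400): print(o[0],o[1],(loc(o[2],C0,Y0)*1000).round())
    if n=='side': cv2.imwrite('pics/s2.png',cv2.resize(a[150:390,200:420],None,fx=2.5,fy=2.5)[:,:,::-1])"
```

```text
t 5.53 local mm [22.8 -2.1] z 94.1 toolx rel local deg 90.27 tilt z [ 0.001 -0.    -1.   ] F [-0.2  1.1 -0. ] w 0.089
top
[407.1 143.8] 27 [321.  21.]
[403.2 158.5] 56 [277.  21.]
[381.8 185. ] 87 [190.  59.]
[354.3 200.8] 74 [127. 121.]
[426.9 261.2] 150 [  21. -111.]
[393.6 301. ] 21 [-105.  -51.]
side
[254.4 173. ] 263 [-138.  293.]
[327.3 191.4] 337 [ 89. 276.]
[266.5 186.9] 21 [-80. 246.]
[220.1 202.8] 10 [-174.  150.]
[210.6 207.4] 71 [-190.  127.]
[294.1 224.2] 82 [ 41. 132.]
[325.2 233.6] 97 [125. 123.]
[343.3 246. ] 86 [177.  97.]
[343.2 257.5] 115 [185.  64.]
[385.8 280.8] 141 [289.  28.]
[299.8 299.6] 136 [123. -70.]
```

View pics/s2.png

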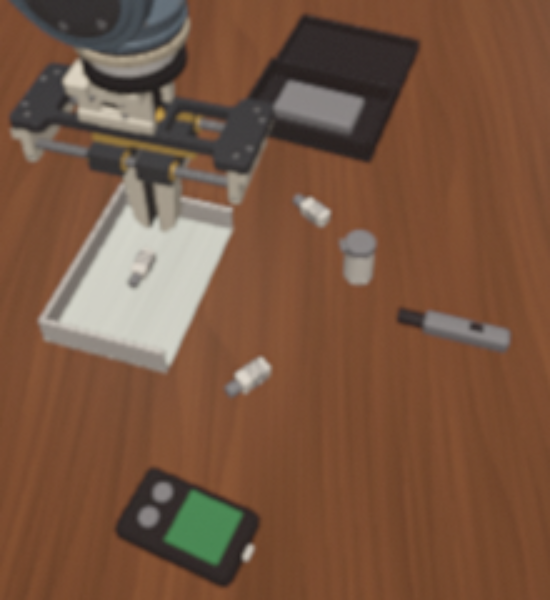

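Lancet 2 now lies crosswise, well inside the tray at (142,268) in the crop, and nothing else has moved. Next I nudge lancet 1 sideways.

Emit:
arm_command:
  motion: [0.83,-0.0295,0.025,0,0,0,0,0.83,-0.0295,0.025,0,0,0,0,0.83,-0.0295,0.025,0,0,0,0,0.83,-0.0295,0.025,0,0,0,0,0.83,0,0,0.04,0,0,0,0.83,0,0,0.04,0,0,0,0.83,0,0,0.01,0,0,0,0.83,0.012,0,0,0,0,0,0.83,0.012,0,0,0,0,0,0.83,0.012,0,0,0,0,0,0.83,0.012,0,0,0,0,0,0.83,0.01,0,0,0,0,0]

```text
t: 7.12
ee_pos: [0.5546, -0.188, 0.0042]
eef_rot: [0.798, 0.603, 0.0, 0.0]
wrist_force: [1.0, 0.1, 0.4]
width: 0.083
```

Emit:
arm_command:
  motion: [0.83,-0.012,0,0,0,0,0,0.83,0,0,-0.045,0,0,0,0.83,0,0,-0.045,0,0,0]

```text
t: 7.5
ee_pos: [0.5504, -0.2013, 0.0947]
eef_rot: [0.798, 0.603, -0.0, -0.0]
wrist_force: [0.2, -0.2, 0.1]
width: 0.081
```

```bash
python3 -c "
from h import *;st()"
```

```text
t 7.5 local mm [121.3 -75.1] z 94.7 toolx rel local deg 89.89 tilt z [-0.001  0.    -1.   ] F [ 0.2 -0.2  0.1] w 0.081
```

Emit:
arm_command:
  motion: [0.83,0.048,0,0,0,0,0,0.83,0.048,0,0,0,0,0,0.83,0.048,0,0,0,0,0,0.83,0.048,0,0,0,0,0,0.83,0.048,0,0,0,0,0,0.83,0,0,0.04,0,0,0,0.83,0,0,0.04,0,0,0,0.83,0,0,0.01,0,0,0,0.83,-0.01,0,0,0,0,0,0.83,-0.01,0,0,0,0,0,0.83,-0.01,0,0,0,0,0,0.83,-0.01,0,0,0,0,0]

```text
t: 9.0
ee_pos: [0.6056, -0.009, 0.0046]
eef_rot: [0.798, 0.603, 0.0, 0.0]
wrist_force: [0.5, 0.1, -0.4]
width: 0.085
```

Emit:
arm_command:
  motion: [0.83,-0.01,0,0,0,0,0,0.83,-0.01,0,0,0,0,0,0.83,-0.01,0,0,0,0,0,0.83,-0.01,0,0,0,0,0,0.83,-0.01,0,0,0,0,0,0.83,-0.01,0,0,0,0,0,0.83,-0.005,0,0,0,0,0,0.83,0.012,0,0,0,0,0,0.83,0,0,-0.05,0,0,0,0.83,0,0,-0.05,0,0,0,0.83,0,-0.06,-0.04,0,0,0,0.83,0,-0.06,-0.03,0,0,0]

```text
t: 10.5
ee_pos: [0.4864, -0.0285, 0.1678]
eef_rot: [0.798, 0.603, 0.001, 0.0]
wrist_force: [-0.1, 0.0, 0.4]
width: 0.086
```

Emit:
arm_command:
  motion: [0.83,0.03,-0.05,0,0,0,2,0.83,0,0,0,0,0,2,0.83,0,0,0,0,0,2,0.83,0,0,0,0,0,2,0.83,0,0,0,0,0,2,0.83,0,0,0,0,0,2,0.83,0,0,0,0,0,2,0.83,0,0,0,0,0,2,0.83,0,0,0,0,0,2,0.83,0,0,0,0,0,0]

```text
t: 11.75
ee_pos: [0.4473, 0.0136, 0.1666]
eef_rot: [0.991, -0.137, 0.0, -0.0]
wrist_force: [-0.0, -0.8, 0.5]
width: 0.084
```

```bash
python3 -c "
from h import *;st()
for n in('top','side'):
    a,_=cams.camera(n);print(n)
    p=cams.camera_params(n)
    for o in white(a,p,.007,amax=400): print(o[0],o[1],(loc(o[2],C0,Y0)*1000).round(),np.round(o[3][1]),round(o[3][2]))
    if n=='side': cv2.imwrite('pics/s3.png',cv2.resize(a[150:390,200:420],None,fx=2.5,fy=2.5)[:,:,::-1])"
```

```text
t 11.75 local mm [-36.2 103.7] z 166.6 toolx rel local deg 0.05 tilt z [ 0.  0. -1.] F [-0.  -0.8  0.5] w 0.084
top
[407.1 143.9] 28 [320.  21.] [11. 17.] 89
[403.3 158.5] 55 [277.  21.] [12. 34.] 73
[381.8 185. ] 85 [190.  59.] [25. 31.] 89
[382.  207.9] 76 [129.  43.] [17. 37.] 75
[413.5 214. ] 79 [136. -45.] [18. 37.] 77
[343.8 252.6] 34 [-17. 112.] [27.  8.] 90
[374.4 284.4] 95 [-77.  10.] [90. 10.] 84
side
[257.5 162. ] 8 [-150.  345.] [ 3. 20.] 7
[258.7 168.4] 9 [-134.  317.] [ 6. 15.] 7
[327.2 191.4] 322 [ 88. 276.] [44. 85.] 70
[343.8 246. ] 75 [178.  98.] [24. 24.] 51
[343.2 257.6] 113 [185.  64.] [33. 26.] 88
[316.4 258.3] 123 [125.  44.] [25. 41.] 68
[385.9 280.9] 125 [290.  27.] [12. 69.] 74
[307.9 290.3] 140 [132. -43.] [23. 42.] 77
```

View pics/s3.png

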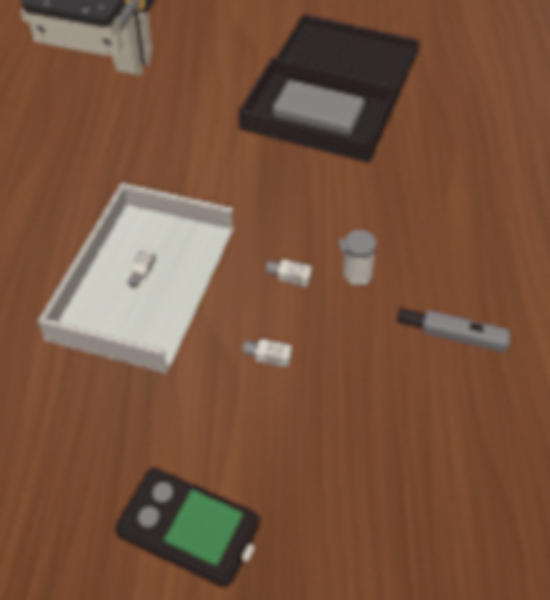

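Both lancets now point nose-first at the tray, at local y of about +44 and -44. The vial, the meter, the pen and the case haven't moved. Next I go behind lancet 3 with the fingers shut, clear of the vial.

Emit:
arm_command:
  motion: [1,0.048,0.0175,0.018,0,0,0,1,0.048,0.0175,0.018,0,0,0,1,0.048,0.0175,0.018,0,0,0,1,0.047,0.0175,0.018,0,0,0,1,0,0,0,0,0,0,1,0,0,0,0,0,0]

```text
t: 12.6
ee_pos: [0.6114, -0.106, 0.0944]
eef_rot: [0.991, -0.137, -0.0, -0.0]
wrist_force: [0.1, -0.1, 0.8]
width: 0.009
```

```bash
python3 -c "
from h import *;st()"
```

```text
t 12.6 local mm [154.2  33.2] z 94.4 toolx rel local deg 0.05 tilt z [-0.001  0.    -1.   ] F [ 0.1 -0.1  0.8] w 0.009
```

Emit:
arm_command:
  motion: [1,0,0,0.04,0,0,0,1,0,0,0.04,0,0,0,1,0,0,0.01,0,0,0,1,-0.006,0,0,0,0,0,1,-0.01,0,0,0,0,0,1,-0.01,0,0,0,0,0,1,-0.01,0,0,0,0,0,1,-0.01,0,0,0,0,0,1,-0.01,0,0,0,0,0,1,-0.01,0,0,0,0,0,1,-0.01,0,0,0,0,0,1,-0.01,0,0,0,0,0]

```text
t: 14.1
ee_pos: [0.5285, -0.0829, 0.0045]
eef_rot: [0.99, -0.138, -0.0, -0.0]
wrist_force: [0.2, 0.4, 0.7]
width: 0.006
```

Emit:
arm_command:
  motion: [1,-0.01,0,0,0,0,0,1,-0.01,0,0,0,0,0,1,-0.01,0,0,0,0,0,1,-0.01,0,0,0,0,0,1,-0.008,0,0,0,0,0,1,0,0,0,0,0,0,1,0.012,0,0,0,0,0,1,0,0,-0.045,0,0,0,1,0,0,-0.045,0,0,0,1,0.044,0.026,0,0,0,0,1,0.044,0.026,0,0,0,0,1,0.044,0.026,0,0,0,0]

```text
t: 15.6
ee_pos: [0.6023, -0.186, 0.0949]
eef_rot: [0.99, -0.138, 0.001, 0.0]
wrist_force: [0.5, 1.0, -0.1]
width: 0.007
```

```bash
python3 -c "
from h import *;st()
for n in('top','side'):
    a,_=cams.camera(n);print(n)
    p=cams.camera_params(n)
    for o in white(a,p,.007,amax=400): print(o[0],o[1],(loc(o[2],C0,Y0)*1000).round(),np.round(o[3][1]),round(o[3][2]))
    if n=='side': cv2.imwrite('pics/s4.png',cv2.resize(a[150:390,200:420],None,fx=2.5,fy=2.5)[:,:,::-1])"
```

```text
t 15.6 local mm [167.1 -46.2] z 94.9 toolx rel local deg -0.06 tilt z [ 0.001 -0.    -1.   ] F [ 0.5  1.  -0.1] w 0.007
top
[407.1 143.8] 27 [321.  21.] [11. 18.] 71
[403.3 158.5] 55 [277.  21.] [12. 34.] 73
[381.8 185. ] 87 [190.  59.] [25. 31.] 89
[413.7 213.7] 89 [137. -45.] [19. 39.] 88
[435.6 225.3] 13 [ 122. -110.] [11.  8.] 90
side
[331.2 209.7] 240 [118. 209.] [125.  46.] 21
[353.6 213. ] 32 [177. 214.] [31. 13.] 81
[337.2 228.2] 114 [149. 149.] [71. 24.] 64
[313.4 227.7] 43 [ 91. 134.] [10. 34.] 1
[347.6 246.9] 17 [187.  98.] [19.  7.] 73
[344.6 258.3] 79 [188.  62.] [39. 18.] 59
[319.8 256.1] 27 [131.  52.] [ 7. 24.] 73
[311.9 279.4] 328 [132. -14.] [ 24. 105.] 76
[386.  280.9] 137 [290.  27.] [13. 70.] 74
[307.9 290.4] 145 [132. -43.] [23. 42.] 76
```

View pics/s4.png

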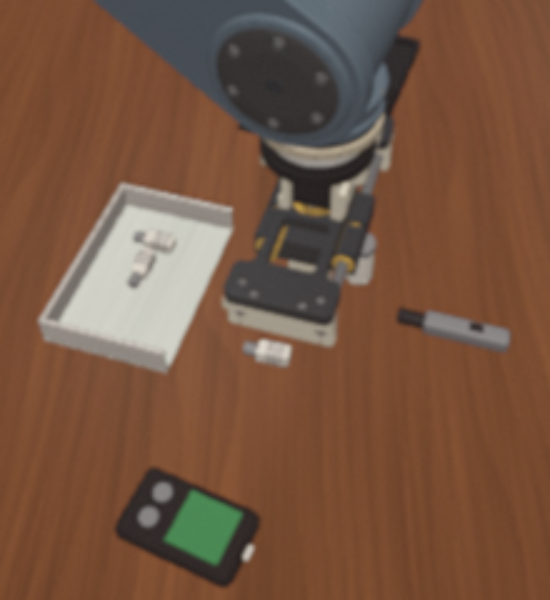

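Lancet 3 lies inside beside lancet 2, and lancet 1 is lined up. I'll sweep it in, then retreat.

Emit:
arm_command:
  motion: [1,0,0,0.04,0,0,0,1,0,0,0.04,0,0,0,1,0,0,0.01,0,0,0,1,-0.008,0,0,0,0,0,1,-0.01,0,0,0,0,0,1,-0.01,0,0,0,0,0,1,-0.01,0,0,0,0,0,1,-0.01,0,0,0,0,0,1,-0.01,0,0,0,0,0,1,-0.01,0,0,0,0,0,1,-0.01,0,0,0,0,0,1,-0.01,0,0,0,0,0]

```text
t: 17.2
ee_pos: [0.515, -0.1601, 0.0044]
eef_rot: [0.99, -0.138, -0.0, -0.0]
wrist_force: [0.2, 0.1, -0.1]
width: 0.004
```

Emit:
arm_command:
  motion: [1,-0.01,0,0,0,0,0,1,-0.01,0,0,0,0,0,1,-0.01,0,0,0,0,0,1,-0.01,0,0,0,0,0,1,-0.01,0,0,0,0,0,1,-0.009,0,0,0,0,0,1,0,0,0,0,0,0,1,0.012,0,0,0,0,0,1,0,0,-0.05,0,0,0,1,0,0,-0.05,0,0,0,1,0,0,-0.05,0,0,0,1,0,0,-0.05,0,0,0]

```text
t: 18.7
ee_pos: [0.4712, -0.1478, 0.2067]
eef_rot: [0.99, -0.138, 0.001, 0.0]
wrist_force: [1.4, -0.5, 0.3]
width: 0.007
```

Emit:
arm_command:
  motion: [1,-0.02,0.05,0,0,0,0,1,-0.02,0.05,0,0,0,0,1,-0.02,0.05,0,0,0,0,1,-0.02,0.05,0,0,0,0,1,-0.02,0.05,0,0,0,0,1,-0.02,0.05,0,0,0,0,1,0,0,0,0,0,0,1,0,0,0,0,0,0]

```text
t: 19.7
ee_pos: [0.2737, -0.4035, 0.2046]
eef_rot: [0.99, -0.138, 0.0, -0.0]
wrist_force: [0.2, 0.5, 0.1]
width: 0.005
```

```bash
python3 -c "
from h import *;st()
o=[]
for n in('top','side'):
    a,_=cams.camera(n);p=cams.camera_params(n)
    print(n)
    for q in white(a,p,.007,amax=400): print(q[0],q[1],(loc(q[2],C0,Y0)*1000).round())
    o.append(cv2.resize(a[150:370,200:420] if n=='side' else a[130:300,280:450],(400,400)))
    h=np.load(n+'0.npz')['im'];d=np.abs(h.astype(int)-a).sum(2)>90
    print('changed px near',n,d.sum())
cv2.imwrite('pics/f.png',np.hstack(o)[:,:,::-1])"
```

```text
t 19.7 local mm [ -90.1 -344.8] z 204.6 toolx rel local deg -0.08 tilt z [ 0.  0. -1.] F [0.2 0.5 0.1] w 0.005
top
[407.1 143.9] 28 [320.  21.]
[403.3 158.6] 56 [277.  21.]
[381.7 185. ] 85 [190.  60.]
changed px near top 5362
side
[327.2 191.4] 322 [ 88. 276.]
[343.6 246. ] 78 [178.  98.]
[343.2 257.6] 113 [185.  64.]
[386. 281.] 123 [290.  27.]
changed px near side 17074
```

View pics/f.png

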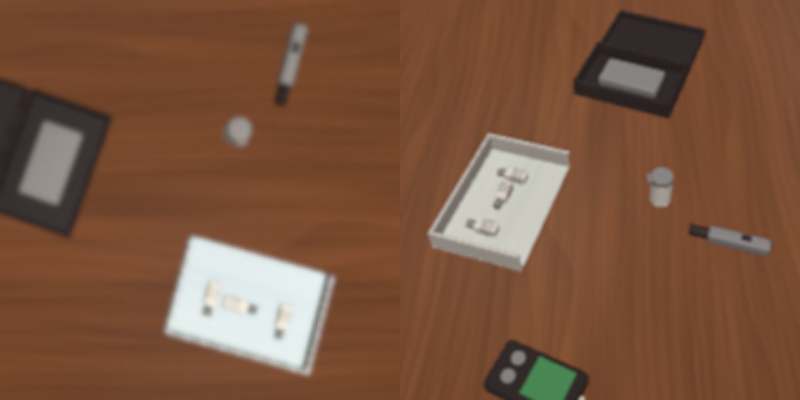

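All three lancets lie well inside the tray, in its middle and back. The vial stands, and the pen, the case and the meter are where they started.

```bash
python3 -c "
from workcell import close_job;print(close_job())"
```

```text
the job is handed in; nothing more can be done
None
```

All three lancets are now well inside the tray, and I handed the job in at about 20 s of robot time. I only pushed them along the desk. Lancet 2 went straight in. Lancets 1 and 3 I first nudged sideways in line with the mouth, then swept in nose first.

- **Lancets:** in the last pictures from both cameras they lie in the middle and back of the tray. By the finger stops, their tails are about 40 mm or more inside the open edge. I did not measure that distance separately in the final images.
- **Other things:** the vial stands, and it and the pen measure the same as at the start, within a millimetre. The case's grey insert measures the same too. I checked the meter only by eye, and it looks unmoved.
- **Forces:** every wrist reading I took, at the end of each move, was below 2 N. No check failed or disagreed.

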